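# Rack the last tasting cup rim-down in the wash basket

## Task

One used tasting cup is still lying on its side on the ribbed rubber mat. Put it into any free compartment of the blue wash basket, upside down with its rim flat on the basket's floor like the others. Set it down rather than dropping it, and leave the cups already racked standing in their places.

Things in the scene. Friction and masses are not known exactly. Their poses are not given: they have to be found in the camera images.
- cup_centre (a point): The cup to rack: white straight tumbler, no handle, 64 mm outside diameter, 90 mm tall, wall 4 mm, base 6 mm, 0.2 kg. This point is its centre, on its axis, 45 mm from base and rim. Its z axis runs from the base to the open mouth. At the start it lies on its side on the mat, z level, mouth pointing away from the robot (up to 40 degrees either side of world x), axis about 39 mm above the table.
- mat: Black rubber draining mat fixed to the table, 300 mm (its x) by 222 mm (its y), 4 mm thick with ribs along x to 8 mm height, every 24 mm. Origin at the centre of its underside.
- basket: Blue plastic wash basket fixed to the table, 350 x 350 mm outside, walls to 75 mm above the table. Origin at the centre of its underside, z up, sides along its x and y; its -x side is towards the robot. 3 mm dividers rise to 46 mm above the table and make 4 x 4 square compartments, 82 mm wide inside.
- basket_floor (a point): Centre of the basket's inner floor, 18 mm above the table, axes as basket. The compartments' centres lie at x and y = -127.5, -42.5, 42.5 and 127.5 mm from here. The two rows towards the robot (x = -127.5 and -42.5) are empty; the row x = 42.5 holds one cup, at y = 127.5; the row x = 127.5 is full.
- racked0: Cup already racked upside down (64 mm wide, 90 mm tall, loose) at basket x = 127.5, y = -127.5 mm. Origin at the centre of its rim, which is down on the basket's floor; z up.
- racked1: The same, at basket x = 127.5, y = -42.5 mm.
- racked2: The same, at basket x = 127.5, y = 42.5 mm.
- racked3: The same, at basket x = 127.5, y = 127.5 mm.
- racked4: The same, at basket x = 42.5, y = 127.5 mm.
Mind the look-alikes: they are no part of the job. Leave any brown, orange or turquoise look-alike of the part that bears cup_centre alone.

How it is judged (in metres and radians):
At the end, for the whole second after the job is handed in: The cup stands upside down (within 6 degrees) inside the basket, in one compartment with its rim on the basket's floor (its centre 63 mm, within 5 mm, above the basket's origin), released and at rest (angle between cup_centre's own z axis and vertical above 3.03 rad and z of cup_centre in the frame of basket between 0.058 and 0.068 m and x of cup_centre in the frame of basket between -0.165 and 0.165 m and y of cup_centre in the frame of basket between -0.165 and 0.165 m and linear speed of cup below 0.02 m/s and contact force between the fingers and cup below 0.1 N); the robot touches nothing.
It fails at once if the cup is dropped: it falls free of the gripper faster than 0.6 m/s (about 18 mm of fall) (linear speed of cup above 0.6 m/s and contact force between the fingers and cup below 0.05 N).
It fails at once if a racked cup is tipped over or moved more than 25 mm (distance of any of racked0, racked1, racked2, racked3, racked4 from where it was at the start of the episode above 0.025 m or angle between any of racked0, racked1, racked2, racked3, racked4's own z axis and vertical above 0.4 rad).
It also fails if it takes over 45 s, if anything falls off the work surface, if the arm or the gripper's body presses on something with over 40 N, if the wrist force passes 120 N, or if a joint passes its speed limit or range.

## Robot

A 6-joint arm with a two-finger parallel gripper is mounted at the origin on the work surface. World frame = base frame: x ahead of the robot, y to its left, z up, the work surface at z = 0. Lengths are in mm, angles in rad, forces in N, time in s.
With the tool pointing down it reaches from about 275 to 975 mm from the base axis. Payload 8.4 kg.
Tool frame: the origin (TCP) lies midway between the tips of the shut fingers; the grasp point (between the pads) lies 19 mm behind it; z points along the fingers, y is the direction in which the jaws open and shut (so a half turn about z gives the same grasp; the last joint's range is limited). The gripper opens to 92 mm and grips with 3 to 60 N. Pads are 20 mm wide; open, the fingers measure 128 mm over their backs; the gripper's body (75 mm by 189 mm) begins 69 mm behind the grasp point.
Start: joints at [1.113, 0.353, 1.633, -0, 1.155, -0.002], TCP at [275.112, 561.196, 214.583] pointing down, gripper open.
Joint ranges: [-2.63, 2.63], [-0.92, 2.1], [0.06, 2.66], [-1.3, 4.44], [0, 2.69], [-3.02, 3.02]. Speed limits (rad/s): [2.22, 2.22, 2.79, 3.14, 3.14, 3.14].

## Interface

Orientations are given as a unit quaternion [w, x, y, z].
In Python, from bench import arm gives the robot as it stands.
- The arm moves only by the tool carry_out, never from a script. Its argument "deltas" is a list of rows, each a list of 5 numbers: the shift along the tool's x, y, z as a fraction of full scale, then the turn about the tool's z as a fraction of full scale, then the gripper's target within -1 to 1 (fully open at 1, half-way at 0, shut at -1). A call has 1 to 12 rows; each row shifts and turns the commanded pose from where the row before left it, along the tool's axes as they then stand; what a row does not reach is not made up. Full scale, the value 1, is 7.5 cm for a shift and pi rad for a turn. A row lasts 1/8 s, in which the tool goes at most 62.5 mm and 10.7 degrees, less where a joint would pass 70% of its speed; a pose out of reach is approached as far as the arm can. A call with a number of a shift or a turn outside -1 to 1 is refused whole. A call with a gripper value outside its range is refused whole. The fingers move at their own pace and stop on an object; "grip_force" is the grip in N (left out, the last holds). Time passes only in rows, so rows that do not move let the fingers close. It gives the time, the measured TCP pose, the force and the opening at its end, in the units of the state.
- arm.sense(): the state, without advancing time (a new reading comes with each control period).
- arm.read_camera(name): name is "side" or "top" or "wrist"; returns a dict with "pixels" (400x640x3 uint8, red, green, blue), "intrinsics" (3x3 intrinsics, pixels), "origin" and "attitude" of the camera in the world; the wrist camera has in their place "T_tool_cam" (4x4, takes a point from camera to tool coordinates, whose origin is the TCP and whose axes are the flange's). Camera axes: x right, y down, z forward; pixel columns grow to the right and rows downward; lengths in mm; the calibration is good to about 2 mm. A picture is of the moment at which its call begins: read the wrist's pose just before it. There is no depth.
- arm.hand_in(): hands the job in, once; it reports no verdict.
The state is a dict: "t": time; "joint_pos": joint angles; "dq": joint speeds; "effort": joint torques, N m; "eef_pos": TCP position; "orientation": TCP orientation; "force": force on the tool from outside, world axes, zero at the start; "torque": the same for the moment, N m; "width": finger opening in mm.
Only numpy, scipy, OpenCV 4.12 (cv2) and the standard library are available. Lean on these libraries where they do the work, as an engineer would, in place of code of your own. Each camera call takes 0.05 s, during which the arm holds its last target.

## Working session

There is one attempt and no reset: what is moved stays moved. The work goes in short steps, Python scripts to look and compute and a tool call to move; the robot and the scene stay as the last step left them, time stands still between calls to the robot, and variables do not carry over. Pictures are saved under pics/ and viewed, and the job is handed in when it is done.

Besides the shell and the picture viewer there is one more tool, called after "Call:" by a JSON object that holds its "api" and its "payload", one argument or row to a line. carry_out: Moves the arm, as the interface text tells. Shift numbers are shares of 7.5 cm and turn numbers shares of pi rad, none past 1 either way. Its arguments: {"type":"object","properties":{"deltas":{"type":"array"},"grip_force":{"type":"number"}},"required":["deltas"]}

```bash
mkdir -p pics; ls
python3 - <<'E'
from bench import arm
import cv2
s=arm.sense();print(s)
for n in ["side","top","wrist"]:
    c=arm.read_camera(n);cv2.imwrite(f"pics/{n}0.png",c["pixels"][:,:,::-1])
    print(n,{k:v for k,v in c.items() if k!="pixels"})
E
```

```text
pics
{'t': 0.0, 'joint_pos': array([ 1.11259150e+00,  3.53621080e-01,  1.63414042e+00, -1.13631553e-06,
        1.15521295e+00, -2.39026298e-03]), 'dq': array([-5.95258050e-04,  2.59659371e-04,  4.03547180e-04, -1.01040064e-03,
        3.27799816e-05, -6.37002996e-04]), 'effort': array([ 4.46457216e-04, -5.93847656e+01, -3.34209645e+01,  6.97019231e-02,
        2.37703405e-02, -1.63623317e-04]), 'eef_pos': array([274.89232473, 560.73817254, 213.87791761]), 'orientation': array([-1.57203642e-04,  2.25939138e-01,  9.74141175e-01, -6.72776709e-04]), 'force': array([ 0.17684314, -0.0502137 , -0.15105302]), 'torque': array([-0.05265524,  0.00047887,  0.05521167]), 'width': 91.89930389186145}
side {'intrinsics': array([[449.91795679,   0.        , 307.33324467],
       [  0.        , 449.91795679, 189.33296341],
       [  0.        ,   0.        ,   1.        ]]), 'origin': array([ 299.0255703 , -805.07416665,  904.88007341]), 'attitude': array([-0.39333583,  0.91227029, -0.10461179,  0.04589353])}
top {'intrinsics': array([[380.83799202,   0.        , 318.24965541],
       [  0.        , 380.83799202, 202.07348426],
       [  0.        ,   0.        ,   1.        ]]), 'origin': array([ 415.04394569,   81.5546358 , 1066.99899887]), 'attitude': array([ 0.02052666, -0.70209916,  0.71119732, -0.02887552])}
wrist {'intrinsics': array([[320.52928702,   0.        , 313.38592332],
       [  0.        , 320.52928702, 203.50106184],
       [  0.        ,   0.        ,   1.        ]]), 'T_tool_cam': array([[-6.82226599e-05, -9.69573139e-01, -2.44801803e-01,
         6.76197543e+01],
       [ 9.99998013e-01, -5.53909056e-04,  1.91515264e-03,
         2.26298983e-01],
       [-1.99247849e-03, -2.44801186e-01,  9.69571250e-01,
        -1.69889205e+02],
       [ 0.00000000e+00,  0.00000000e+00,  0.00000000e+00,
         1.00000000e+00]])}
```

View pics/top0.png

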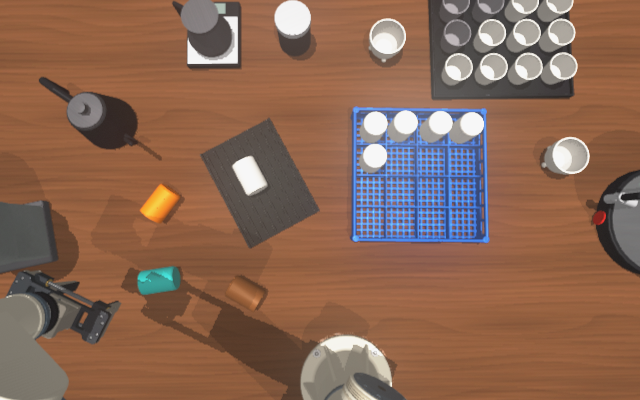

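View pics/side0.png

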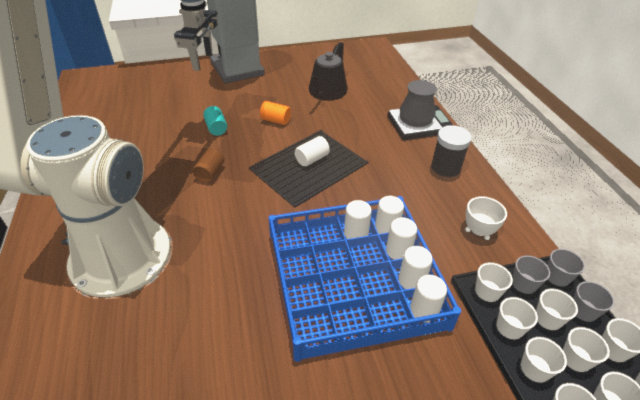

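View pics/wrist0.png

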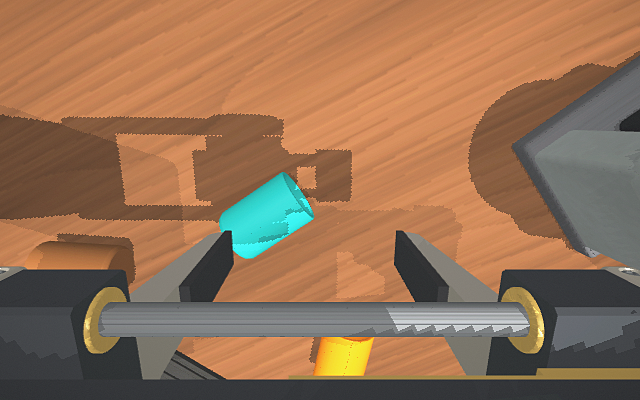

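The top view shows the white cup lying on the mat at about (250,175). The basket is at (420,175), with its empty rows nearest the robot. The tool can't tilt, so I plan to grip the cup near its base, pivot it up on its rim, and then carry it over.

```bash
cat > h.py <<'E'
import numpy as np, cv2
from scipy.spatial.transform import Rotation as R
def rot(q): return R.from_quat([q[1],q[2],q[3],q[0]]).as_matrix()
def camRT(c,s=None):
    if 'origin' in c: return rot(c['attitude']),np.array(c['origin'])
    T=c['T_tool_cam'];Rt=rot(s['orientation']);return Rt@T[:3,:3],Rt@T[:3,3]+s['eef_pos']
def plane(c,px,z,s=None):
    Rm,o=camRT(c,s);px=np.atleast_2d(np.float64(px))
    d=(Rm@np.linalg.inv(c['intrinsics'])@np.c_[px,np.ones(len(px))].T).T
    return o+d*((z-o[2])/d[:,2])[:,None]
E
python3 - <<'E'
from h import *
from bench import arm
for n,roi in [("top",(205,120,320,245)),("side",(250,130,370,200))]:
    c=arm.read_camera(n);p=c["pixels"];hsv=cv2.cvtColor(p,cv2.COLOR_RGB2HSV)
    m=((hsv[:,:,1]<60)&(hsv[:,:,2]>110)).astype(np.uint8)
    k=np.zeros_like(m);x0,y0,x1,y1=roi;k[y0:y1,x0:x1]=1
    N,l,st,ce=cv2.connectedComponentsWithStats(m*k);i=1+np.argmax(st[1:,4]);print(n,st[i],ce[i])
    cn=max(cv2.findContours((l==i).astype(np.uint8),0,1)[0],key=len)[:,0]
    P=plane(c,cn,39)[:,:2]
    r=cv2.minAreaRect(np.float32(P));print(n,"rect z39",r,cv2.boxPoints(r).round(1).tolist())
    q=plane(c,ce[i],39);print(q)
    if n=="top":
        b=((hsv[:,:,0]>100)&(hsv[:,:,0]<125)&(hsv[:,:,1]>130)).astype(np.uint8)
        pts=np.argwhere(b)[:,::-1]; pts=pts[(pts[:,0]>340)&(pts[:,0]<500)&(pts[:,1]>95)&(pts[:,1]<255)]
        r=cv2.minAreaRect(np.float32(pts));bp=cv2.boxPoints(r);print(bp)
        W=plane(c,bp,75);print("basket",W.round(1),W.mean(0),[np.linalg.norm(W[j]-W[j-1]) for j in range(4)])
        # mat
        d=(hsv[:,:,2]<75).astype(np.uint8)
        k[:]=0;k[115:250,195:325]=1
        N,l,st,ce=cv2.connectedComponentsWithStats(d*k);i=1+np.argmax(st[1:,4])
        pts=np.argwhere(l==i)[:,::-1];bp=cv2.boxPoints(cv2.minAreaRect(np.float32(pts)));print("mat",bp,plane(c,bp,6).round(0))
    cv2.imwrite(f"pics/z_{n}.png",cv2.resize(p[y0-20:y1+20,x0-20:x1+20,::-1],None,fx=4,fy=4,interpolation=0)[:600,:800])
    if n=="top": cv2.imwrite("pics/zb.png",cv2.resize(p[95:255,340:500,::-1],None,fx=3.7,fy=3.7))
E
```

```text
top [232 155  36  41 896] [249.25446429 175.22879464]
top rect z39 ((562.2301025390625, 254.86700439453125), (102.98799133300781, 66.39159393310547), 26.291440963745117) [[501.3999938964844, 261.79998779296875], [530.7999877929688, 202.3000030517578], [623.0999755859375, 247.89999389648438], [593.7000122070312, 307.3999938964844]]
[[562.28375353 255.20620049  39.        ]]
[[350.97717 240.96906]
 [352.008   106.9616 ]
 [489.01526 108.0155 ]
 [487.98444 242.02295]]
basket [[ 382.2  -14.2   75. ]
 [ 736.9  -23.8   75. ]
 [ 730.6 -390.1   75. ]
 [ 374.6 -371.5   75. ]] [ 556.0508344  -199.90079237   75.        ] [np.float64(357.32318646887586), np.float64(354.90368379963604), np.float64(366.35760051465684), np.float64(356.48534857587225)]
mat [[248.60004 243.20004]
 [249.00003 243.00003]
 [250.40002 245.80002]
 [250.00003 246.00003]] [[378. 263.   6.]
 [378. 262.   6.]
 [370. 258.   6.]
 [370. 259.   6.]]
side [294 135  36  31 714] [311.71848739 150.38655462]
side rect z39 ((562.8445434570312, 257.83282470703125), (143.39764404296875, 90.70794677734375), 27.846464157104492) [[478.29998779296875, 264.3999938964844], [520.5999755859375, 184.1999969482422], [647.4000244140625, 251.1999969482422], [605.0999755859375, 331.3999938964844]]
[[561.43017243 255.72587069  39.        ]]
```

View pics/zb.png

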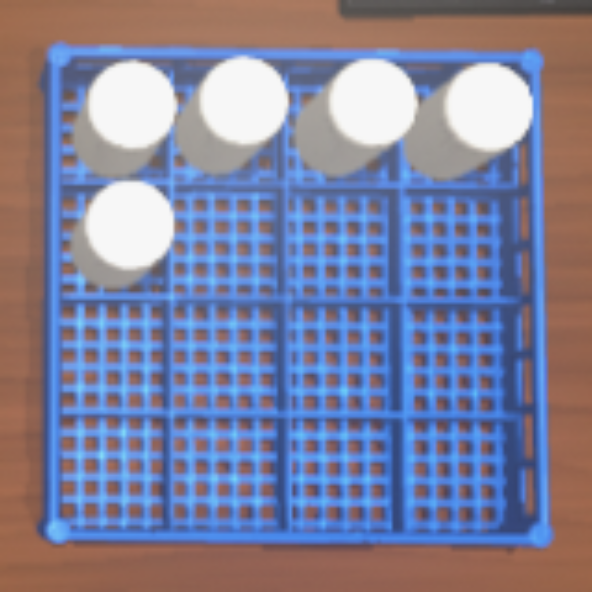

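View pics/z_side.png

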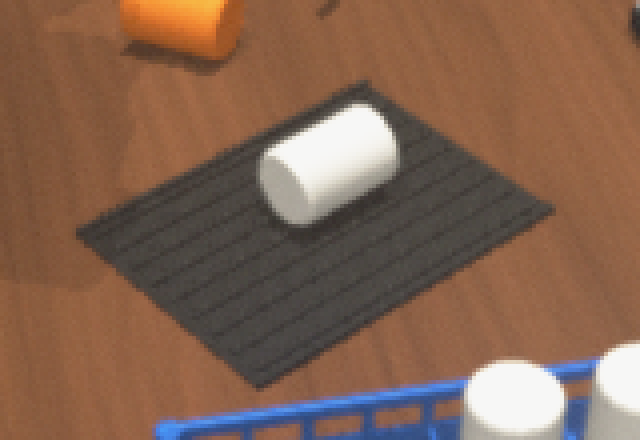

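Call:
{"api": "carry_out", "payload": {
  "deltas": [
    [0, 0, 0, -0.05, 1],
    [0, 0, 0, -0.05, 1],
    [0, 0, 0, -0.05, 1],
    [0, 0, 0, -0.05, 1],
    [0, 0, 0, -0.05, 1],
    [0, 0, 0, -0.04, 1],
    [0, 0, 0, 0, 1]
  ],
  "grip_force": 6
}}

```text
t: 1.12
eef_pos: [275.1, 561.1, 214.5]
orientation: [-0.0, -0.225, 0.974, -0.0]
force: [0.4, 0.4, 1.1]
width: 92.0
```

```bash
cat >> h.py <<'E'
def tgt(s,p):
    "delta to world TCP target in tool units"
    return (rot(s['orientation']).T@(np.array(p)-s['eef_pos'])/75).round(3)
E
python3 - <<'E'
from h import *
from bench import arm
s=arm.sense();Rm=rot(s['orientation']);print(s['eef_pos'],Rm.round(4),np.degrees(np.arctan2(Rm[1,1],Rm[0,1])))
u=np.array([np.cos(np.radians(26.3)),np.sin(np.radians(26.3)),0]);c=np.array([562,255,0])
print("above",tgt(s,c-31*u+[0,0,150]))
E
```

```text
[275.06632597 561.11533215 214.49041636] [[-8.985e-01 -4.389e-01 -1.000e-04]
 [-4.389e-01  8.985e-01 -2.000e-04]
 [ 2.000e-04 -1.000e-04 -1.000e+00]] 116.03442917787785
above [-1.233 -5.348  0.86 ]
```

Call:
{"api": "carry_out", "payload": {
  "deltas": [
    [-0.11, -0.49, 0.08, 0, 1],
    [-0.11, -0.49, 0.08, 0, 1],
    [-0.11, -0.49, 0.08, 0, 1],
    [-0.11, -0.49, 0.08, 0, 1],
    [-0.11, -0.49, 0.08, 0, 1],
    [-0.11, -0.49, 0.08, 0, 1],
    [-0.11, -0.49, 0.08, 0, 1],
    [-0.11, -0.49, 0.08, 0, 1],
    [-0.11, -0.49, 0.08, 0, 1],
    [-0.11, -0.49, 0.08, 0, 1],
    [-0.13, -0.45, 0.06, 0, 1],
    [0, 0, 0, 0, 1]
  ]
}}

```text
t: 2.62
eef_pos: [535.4, 239.8, 149.7]
orientation: [-0.0, -0.223, 0.975, -0.0]
force: [0.2, 0.4, 0.4]
width: 92.1
```

Run:
```python
from h import *
from bench import arm
s=arm.sense();c=arm.read_camera("wrist");cv2.imwrite("pics/w1.png",c["pixels"][:,:,::-1]);print(s['eef_pos'])
u=np.array([np.cos(np.radians(26.3)),np.sin(np.radians(26.3)),0]);cc=np.array([562,255,0])
print(tgt(s,cc-31*u+[0,0,20]))
Rm,o=camRT(c,s)
for n,p in [("base",cc-45*u+[0,0,39]),("mouth",cc+45*u+[0,0,39]),("basetop",cc-45*u+[0,0,71])]:
    q=c['intrinsics']@Rm.T@(p-o);print(n,q[:2]/q[2])
```

```text
[535.44614326 239.78204552 149.71402891]
[0.006 0.025 1.73 ]
base [315.63526857 183.92442087]
mouth [316.3520043  276.33562696]
basetop [315.94885316 191.46648999]
```

View pics/w1.png

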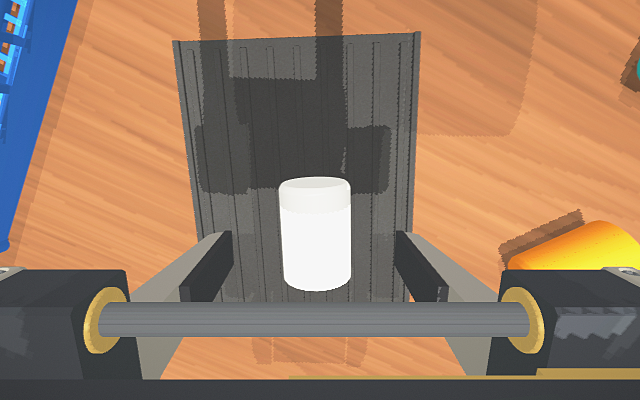

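The wrist view shows the cup at columns 279–351, base at row ~184 as predicted. It is centred between the jaws and aligned, so I'm descending and closing gently.

Call:
{"api": "carry_out", "payload": {
  "deltas": [
    [0, 0.02, 0.4, 0, 1],
    [0, 0, 0.4, 0, 1],
    [0, 0, 0.4, 0, 1],
    [0, 0, 0.35, 0, 1],
    [0, 0, 0.18, 0, 1],
    [0, 0, 0, 0, 1],
    [0, 0, 0, 0, -1],
    [0, 0, 0, 0, -1],
    [0, 0, 0, 0, -1],
    [0, 0, 0, 0, -1],
    [0, 0, 0, 0, -1]
  ],
  "grip_force": 6
}}

```text
t: 4.05
eef_pos: [534.2, 242.7, 21.0]
orientation: [0.0, -0.226, 0.974, 0.0]
force: [-0.2, -1.5, 6.3]
width: 65.0
```

Call:
{"api": "carry_out", "payload": {
  "deltas": [
    [0, 0, 0, 0, -1],
    [0, 0, 0, 0, -1],
    [0.1, 0, -0.06, 0, -1],
    [0.1, 0, -0.06, 0, -1],
    [0.15, 0, -0.06, 0, -1],
    [0.15, 0, -0.06, 0, -1],
    [0.15, 0, -0.06, 0, -1],
    [0.15, 0, 0, 0, -1],
    [0, 0, 0, 0, -1]
  ]
}}

```text
t: 5.18
eef_pos: [478.8, 215.9, 42.8]
orientation: [-0.0, -0.226, 0.974, -0.0]
force: [-0.2, -0.1, -2.3]
width: 65.0
```

```bash
cat > look.py <<'E'
import sys
from h import *
from bench import arm
s=arm.sense();print(s['eef_pos'].round(1),s['width'],s['force'].round(1))
a=arm.read_camera("side")["pixels"][60:360,150:550,::-1]
b=arm.read_camera("wrist")["pixels"][:,:,::-1]
P=plane
cv2.imwrite("pics/"+sys.argv[1],np.hstack([cv2.resize(a,(400,300)),cv2.resize(b,(400,300))]))
c=arm.read_camera("side");x=s['eef_pos']+[0,0,19];Rm,o=camRT(c);q=c['intrinsics']@Rm.T@(x-o);q=(q[:2]/q[2]).astype(int);
x0=max(q[0]-70,0);y0=max(q[1]-60,0)
cv2.imwrite("pics/z"+sys.argv[1],cv2.resize(c["pixels"][y0:y0+100,x0:x0+140,::-1],None,fx=5,fy=5,interpolation=2))
print("crop",x0,y0)
E
python3 look.py l1.png
```

```text
[478.8 215.9  42.8] 65.01075455800009 [-0.2 -0.1 -2.3]
crop 217 96
```

View pics/l1.png

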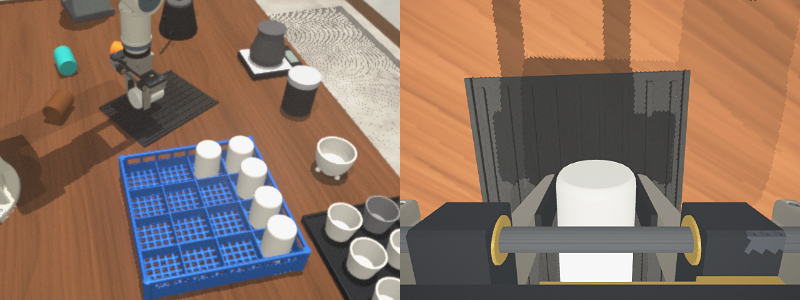

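View pics/zl1.png

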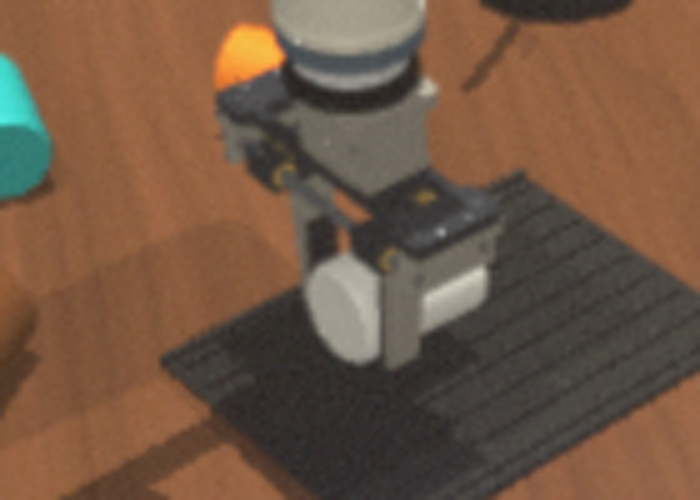

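The side view shows the cup held nearly level, and the wrist reads its full weight, so it isn't swinging. I'll lower it almost onto the mat, loosen to 3 N and then raise.

Call:
{"api": "carry_out", "payload": {
  "deltas": [
    [0, 0, 0.1, 0, -1],
    [0, 0, 0.1, 0, -1],
    [0, 0, 0, 0, -1]
  ]
}}

```text
t: 5.7
eef_pos: [479.2, 216.1, 26.8]
orientation: [-0.001, -0.226, 0.974, -0.0]
force: [1.0, -0.1, -2.4]
width: 64.8
```

Call:
{"api": "carry_out", "payload": {
  "deltas": [
    [0, 0, 0, 0, -1],
    [0, 0, 0, 0, -1],
    [-0.02, 0, -0.06, 0, -1],
    [-0.02, 0, -0.06, 0, -1],
    [-0.03, 0, -0.06, 0, -1],
    [-0.03, 0, -0.06, 0, -1],
    [0, 0, 0, 0, -1]
  ],
  "grip_force": 3
}}

```text
t: 6.58
eef_pos: [487.0, 219.9, 46.3]
orientation: [0.0, -0.226, 0.974, 0.0]
force: [-0.5, 0.7, -2.5]
width: 65.7
```

```bash
python3 look.py l2.png
```

```text
[487.  219.9  46.3] 65.70152225062319 [-0.5  0.7 -2.5]
crop 220 94
```

View pics/l2.png

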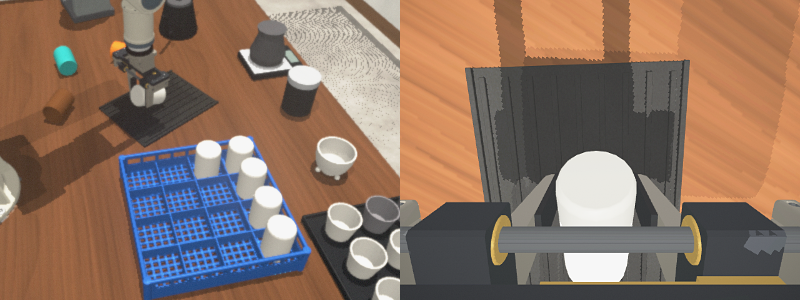

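View pics/zl2.png

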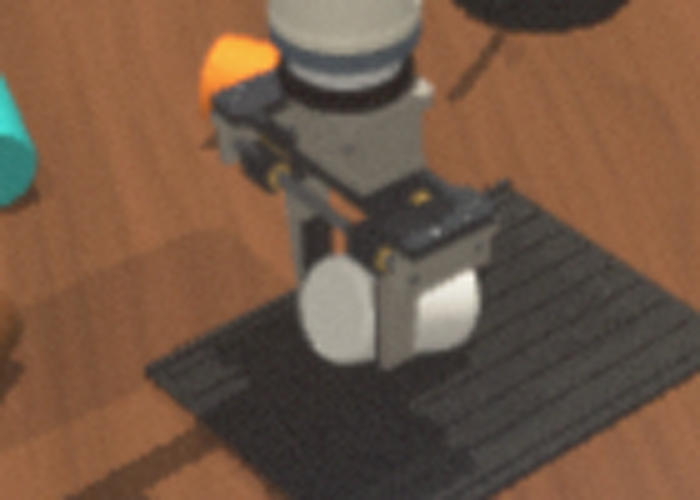

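The cup has started to swing, with its base face now tilted upward by perhaps 30°. I'm continuing along the arc.

Call:
{"api": "carry_out", "payload": {
  "deltas": [
    [-0.05, 0, -0.05, 0, -1],
    [-0.05, 0, -0.05, 0, -1],
    [-0.08, 0, -0.05, 0, -1],
    [-0.1, 0, -0.05, 0, -1],
    [-0.1, 0, -0.05, 0, -1],
    [-0.1, 0, -0.04, 0, -1],
    [-0.1, 0, 0, 0, -1],
    [0, 0, 0, 0, -1]
  ]
}}

```text
t: 7.72
eef_pos: [526.6, 239.1, 67.9]
orientation: [0.001, -0.226, 0.974, 0.0]
force: [-0.2, -1.9, 2.8]
width: 65.3
```

```bash
python3 look.py l3.png
```

```text
[526.6 239.1  67.9] 65.29439935671081 [-0.2 -1.9  2.8]
crop 231 82
```

View pics/l3.png

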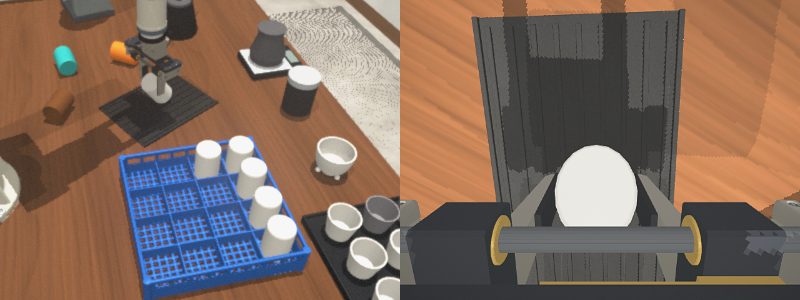

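View pics/zl3.png

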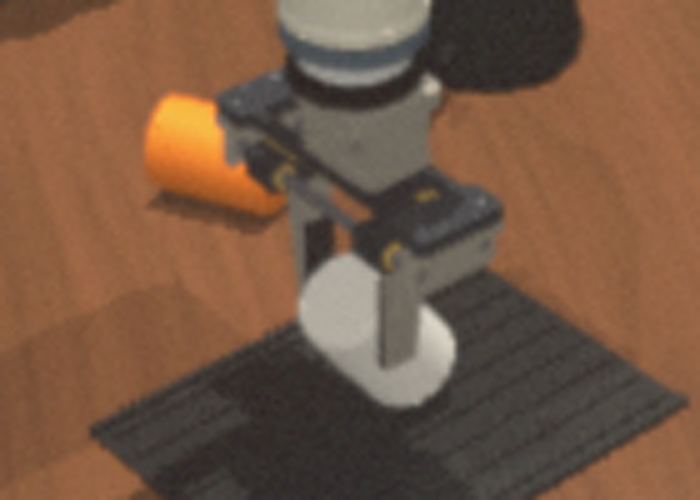

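The cup is now tilted about 55–60°, with its rim on the mat (upward force 2.8 N). I'm continuing over the peak.

Call:
{"api": "carry_out", "payload": {
  "deltas": [
    [-0.05, 0, -0.04, 0, -1],
    [-0.07, 0, -0.02, 0, -1],
    [-0.08, 0, 0.0, 0, -1],
    [-0.08, 0, 0.02, 0, -1],
    [-0.08, 0, 0.02, 0, -1],
    [-0.08, 0, 0.02, 0, -1],
    [0, 0, 0, 0, -1]
  ]
}}

```text
t: 8.75
eef_pos: [556.0, 253.5, 67.7]
orientation: [0.0, -0.226, 0.974, 0.0]
force: [-0.8, -0.7, 1.9]
width: 65.0
```

```bash
python3 look.py l4.png
```

```text
[556.  253.5  67.7] 64.98313751628402 [-0.8 -0.7  1.9]
crop 240 78
```

View pics/l4.png

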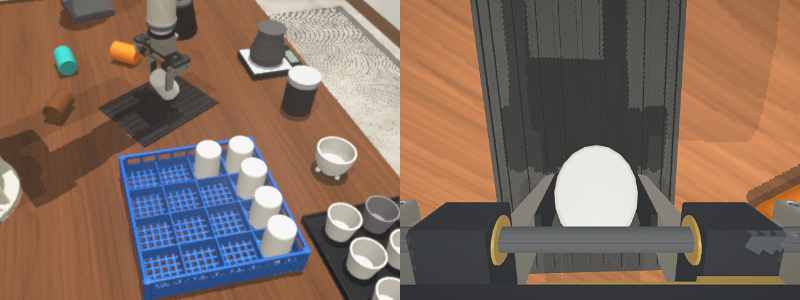

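View pics/zl4.png

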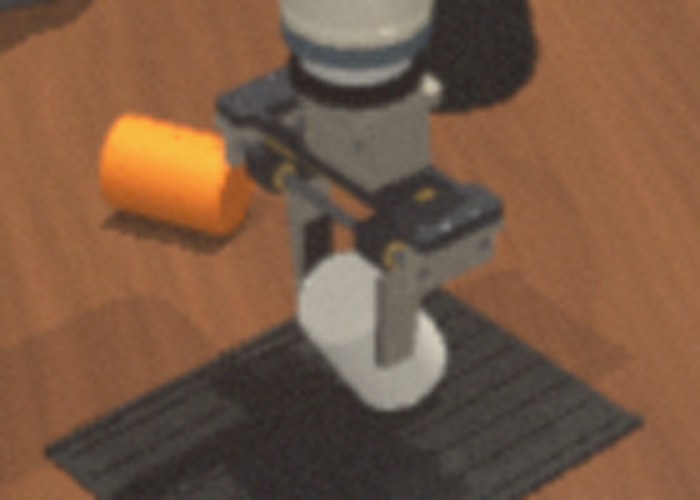

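The rim slid along the mat, leaving the cup about 20–25° short of vertical. I'll press slightly and drag forward to finish the turn.

Call:
{"api": "carry_out", "payload": {
  "deltas": [
    [0, 0, 0.03, 0, -1],
    [-0.06, 0, 0.02, 0, -1],
    [-0.1, 0, 0.01, 0, -1],
    [-0.1, 0, 0.01, 0, -1],
    [-0.1, 0, 0.01, 0, -1],
    [0, 0, 0, 0, -1]
  ]
}}

```text
t: 9.65
eef_pos: [579.9, 265.4, 61.1]
orientation: [-0.0, -0.226, 0.974, 0.0]
force: [-0.3, 0.6, -1.9]
width: 65.5
```

```bash
python3 look.py l5.png
```

```text
[579.9 265.4  61.1] 65.53942322298299 [-0.3  0.6 -1.9]
crop 246 77
```

View pics/zl5.png

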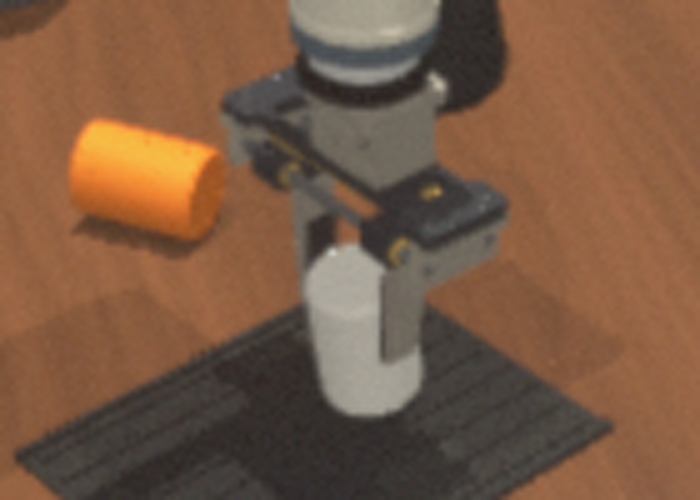

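View pics/l5.png

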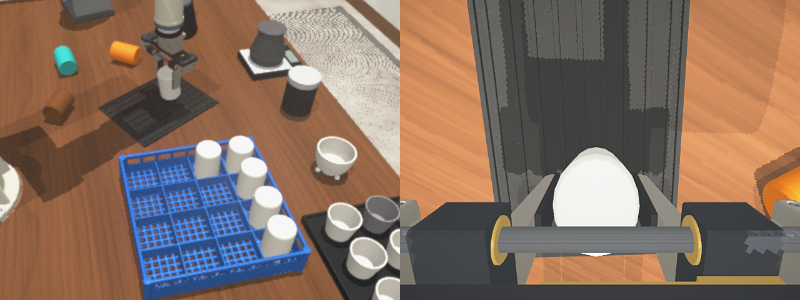

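The cup is now nearly upright, mouth down. I'll lower until contact, release so it settles flat, then regrip.

Call:
{"api": "carry_out", "payload": {
  "deltas": [
    [0, 0, 0.02, 0, -1],
    [0, 0, 0.01, 0, -1],
    [0, 0, 0, 0, -1]
  ]
}}

```text
t: 10.18
eef_pos: [580.3, 265.4, 60.0]
orientation: [0.001, -0.226, 0.974, 0.0]
force: [2.0, 0.5, 3.7]
width: 65.1
```

Contact is confirmed (force now +3.7 N), so I'm releasing.

Call:
{"api": "carry_out", "payload": {
  "deltas": [
    [0, 0, 0, 0, -0.2],
    [0, 0, 0, 0, 0.2],
    [0, 0, 0, 0, 0.6],
    [0, 0, 0, 0, 1],
    [0, 0, 0, 0, 1],
    [0, 0, 0, 0, 1]
  ]
}}

```text
t: 10.92
eef_pos: [579.3, 265.1, 59.1]
orientation: [-0.0, -0.226, 0.974, -0.0]
force: [0.5, -0.3, 0.2]
width: 92.0
```

```bash
python3 look.py l6.png
python3 - <<'E'
from h import *
from bench import arm
s=arm.sense();c=arm.read_camera("wrist")
p=c["pixels"];hsv=cv2.cvtColor(p,cv2.COLOR_RGB2HSV);m=((hsv[:,:,1]<30)&(hsv[:,:,2]>200)).astype(np.uint8)
m[:180]*=1
for r in (250,270,290,340,350,360):
    x=np.where(m[r,200:430])[0]+200
    if len(x): print(r,x.min(),x.max())
x=np.argwhere(m[:,200:430]);print(x.min(0),x.max(0))
E
```

```text
[579.3 265.1  59.1] 91.96711550330485 [ 0.5 -0.3  0.2]
crop 246 77
250 262 365
270 254 373
290 249 379
340 266 361
350 279 349
[197  47] [359 180]
```

View pics/zl6.png

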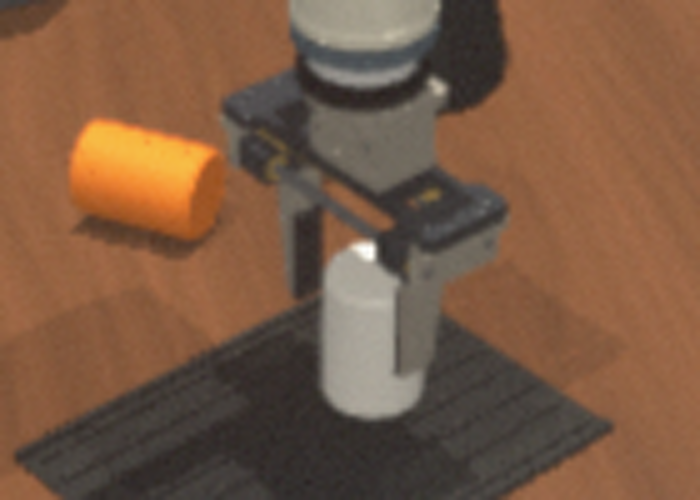

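View pics/l6.png

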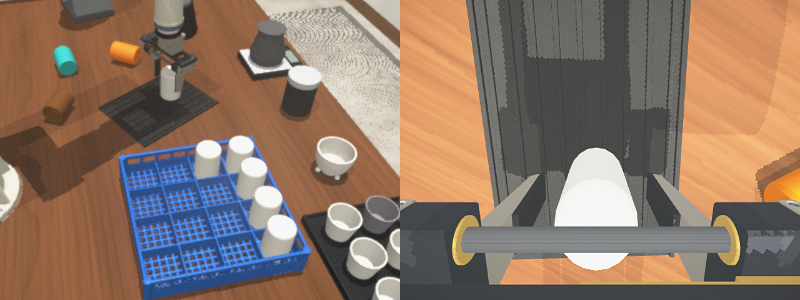

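The cup is standing upside down on the mat. I'll locate it precisely for the regrip and work out the basket position.

Run:
```python
from h import *
from bench import arm
s=arm.sense();c=arm.read_camera("wrist")
for z in (94,98): print(z,plane(c,[(314,297),(249,297),(379,297),(314,359)],z,s).round(1).tolist())
q=plane(c,[(314,297)],98,s)[0]; print("rel tool",(rot(s['orientation']).T@(q-s['eef_pos'])).round(1))
c=arm.read_camera("top");f=lambda a:np.array(a)/3.7+[340,95]-.3
cor=plane(c,f([(60,55),(533,60),(543,533),(57,530)]),75);print("corners",cor.round(1).tolist(),cor.mean(0))
tops=plane(c,f([(129,225),(132,104),(243,99),(372,103),(489,107)]),108);print("cups",tops.round(1).tolist())
print("div z46",plane(c,f([(285,300),(285,413),(169,300),(399,300)]),46).round(1).tolist())
p=arm.read_camera("side")["pixels"];cv2.imwrite("pics/sb.png",cv2.resize(p[195:355,260:460,::-1],None,fx=3.7,fy=3.7))
```

```text
94 [[590.3, 270.3, 94.0], [603.7, 242.8, 94.0], [576.9, 297.7, 94.0], [621.1, 285.4, 94.0]]
98 [[588.2, 269.2, 98.0], [601.2, 242.6, 98.0], [575.1, 295.9, 98.0], [618.1, 283.9, 98.0]]
rel tool [ -9.6  -0.1 -38.7]
corners [[729.8, -34.1, 75.0], [722.8, -375.6, 75.0], [383.1, -367.8, 75.0], [389.8, -25.1, 75.0]] [ 556.37122708 -200.6643841    75.        ]
cups [[599.3, -75.4, 108.0], [684.2, -79.5, 108.0], [686.9, -156.8, 108.0], [683.2, -246.6, 108.0], [679.5, -328.2, 108.0]]
div z46 [[554.5, -198.7, 46.0], [471.7, -196.1, 46.0], [555.5, -113.6, 46.0], [553.5, -282.5, 46.0]]
```

View pics/sb.png

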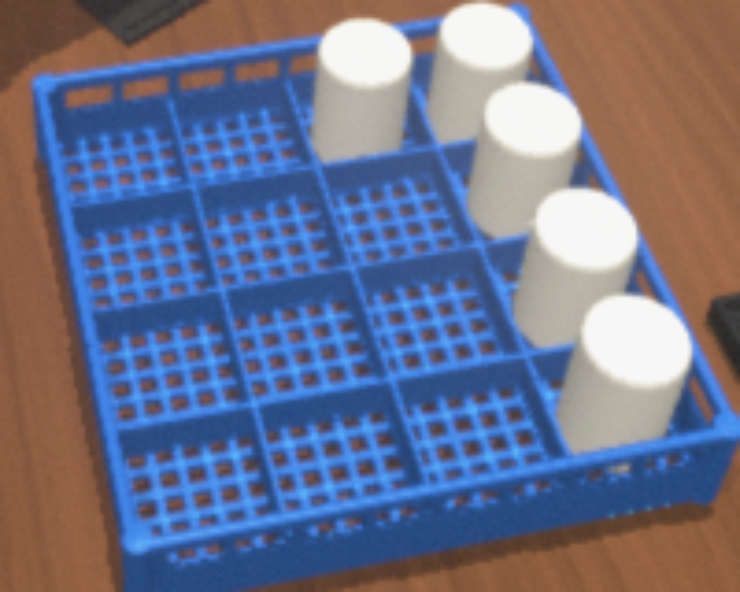

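Call:
{"api": "carry_out", "payload": {
  "deltas": [
    [-0.07, 0, 0, 0, 1],
    [-0.06, 0, 0, 0, 1],
    [0, 0, 0, 0, 1],
    [0, 0, 0, 0, -1],
    [0, 0, 0, 0, -1],
    [0, 0, 0, 0, -1],
    [0, 0, 0, 0, -1],
    [0, 0, 0, 0, -1],
    [0, 0, 0, 0, -1]
  ],
  "grip_force": 15
}}

```text
t: 12.4
eef_pos: [588.2, 269.5, 59.4]
orientation: [-0.0, -0.226, 0.974, 0.0]
force: [-1.0, -0.2, 0.9]
width: 64.7
```

Call:
{"api": "carry_out", "payload": {
  "deltas": [
    [0, 0, -0.1, 0, -1],
    [0, 0, -0.2, 0, -1],
    [0, 0, -0.3, 0, -1],
    [0, 0, -0.3, 0, -1],
    [0, 0, -0.3, 0, -1],
    [0, 0, -0.3, 0, -1],
    [0, 0, -0.25, 0, -1],
    [0, 0, 0, 0, -1]
  ]
}}

```text
t: 13.4
eef_pos: [589.3, 269.8, 192.7]
orientation: [0.002, -0.226, 0.974, 0.0]
force: [-0.0, -0.3, -3.4]
width: 64.8
```

```bash
python3 look.py l7.png
python3 - <<'E'
from h import *
from bench import arm
s=arm.sense();print("to",tgt(s,[513.3,-156.2,s['eef_pos'][2]]),tgt(s,[512.5,-241,s['eef_pos'][2]]))
c=arm.read_camera("side");f=lambda a:np.array(a)/3.7+[260,195]-.3
print(plane(c,f([(355,268)]),46), plane(c,f([(227,293)]),46))
E
```

```text
[589.3 269.8 192.7] 64.75198221241538 [-0.  -0.3 -3.4]
crop 250 38
to [ 3.386e+00 -4.657e+00  4.000e-03] [ 3.892e+00 -5.668e+00  5.000e-03]
[[ 556.9616242  -204.19747829   46.        ]] [[ 472.92925389 -204.5194288    46.        ]]
```

View pics/zl7.png

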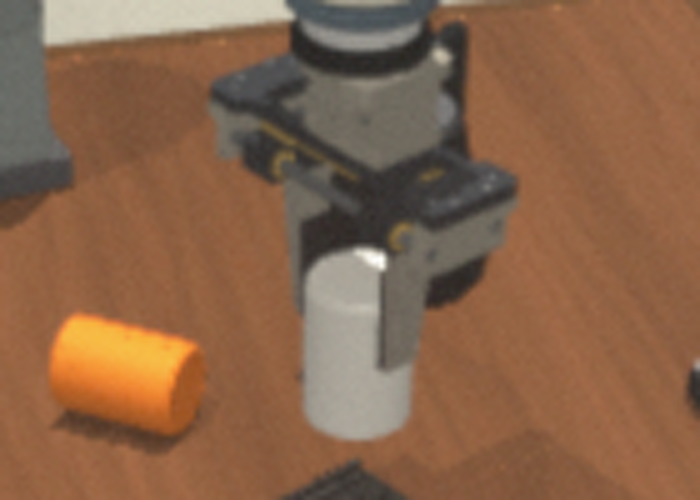

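View pics/l7.png

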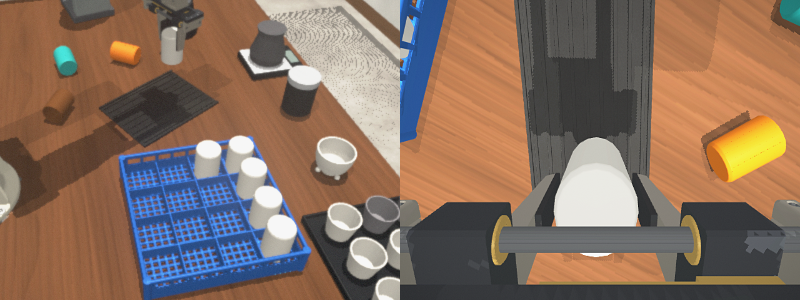

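The cup is held firmly and upright. I'm carrying it to the compartment at basket (-42.5, +42.5).

Call:
{"api": "carry_out", "payload": {
  "deltas": [
    [0.15, -0.2, 0, 0, -1],
    [0.31, -0.43, 0, 0, -1],
    [0.31, -0.43, 0, 0, -1],
    [0.31, -0.43, 0, 0, -1],
    [0.31, -0.43, 0, 0, -1],
    [0.31, -0.43, 0, 0, -1],
    [0.31, -0.43, 0, 0, -1],
    [0.31, -0.43, 0, 0, -1],
    [0.31, -0.43, 0, 0, -1],
    [0.31, -0.43, 0, 0, -1],
    [0.31, -0.43, 0, 0, -1],
    [0.15, -0.18, 0, 0, -1]
  ]
}}

```text
t: 15.1
eef_pos: [512.2, -160.1, 190.2]
orientation: [-0.0, -0.225, 0.974, 0.0]
force: [-0.7, 0.2, -2.4]
width: 65.2
```

Call:
{"api": "carry_out", "payload": {
  "deltas": [
    [0, 0, 0.2, 0, -1],
    [0, 0, 0.3, 0, -1],
    [0, 0, 0.2, 0, -1],
    [0, 0, 0, 0, -1]
  ]
}}

```text
t: 15.6
eef_pos: [512.6, -156.9, 136.5]
orientation: [-0.001, -0.226, 0.974, 0.001]
force: [-0.5, 0.4, -2.0]
width: 64.7
```

```bash
python3 look.py l8.png
python3 - <<'E'
from h import *
from bench import arm
s=arm.sense();print("to",tgt(s,[513.5,-158,s['eef_pos'][2]]),s['orientation'])
for n in("top","side"):
    c=arm.read_camera(n)
    x0,y0,w=(340,95,160) if n=="top" else (260,150,160)
    cv2.imwrite(f"pics/{n}8.png",cv2.resize(c["pixels"][y0:y0+160,x0:x0+160,::-1],None,fx=3.7,fy=3.7))
E
```

```text
[ 512.6 -156.9  136.5] 64.7002389735364 [-0.5  0.4 -2. ]
crop 264 164
to [ 0.009 -0.    -0.   ] [ 3.11587959e-04 -2.25914886e-01  9.74146983e-01 -1.46728082e-04]
```

View pics/side8.png

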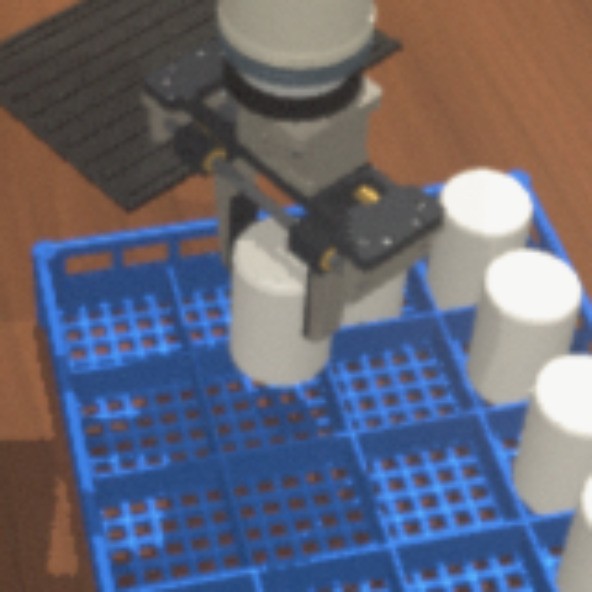

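View pics/l8.png

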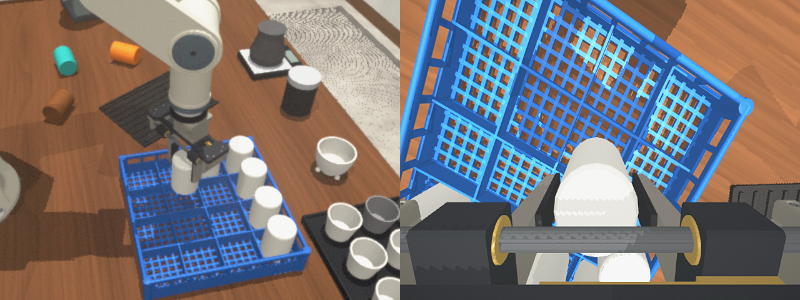

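Run:
```python
from h import *
from bench import arm
s=arm.sense();c=arm.read_camera("wrist");im=c["pixels"][:,:,::-1].copy()
Rm,o=camRT(c,s)
cc=np.array([555,-201.3]);a=np.radians(-1.1);B=np.array([[np.cos(a),-np.sin(a)],[np.sin(a),np.cos(a)]])
for x in(-85,0,85):
  for y in(-85,0,85):
    p=np.r_[cc+B@[x,y],46];q=c['intrinsics']@Rm.T@(p-o);q=q[:2]/q[2]
    cv2.circle(im,tuple(int(v) for v in q),3,(0,0,255),1)
for x,y in((-173,173),(-173,-173)):
    p=np.r_[cc+B@[x,y],75];q=c['intrinsics']@Rm.T@(p-o);q=q[:2]/q[2]; cv2.circle(im,tuple(int(v) for v in q),3,(0,255,0),1)
cv2.imwrite("pics/w8.png",im)
```

```text
(no output)
```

View pics/w8.png

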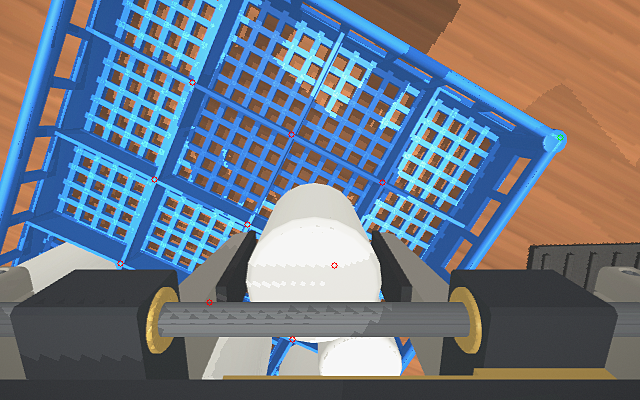

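The predicted divider crossings (red) land on the real ones, e.g. (192,82), (291,134) and (154,180), so the basket pose holds. I'm lowering.

Call:
{"api": "carry_out", "payload": {
  "deltas": [
    [0, 0, 0.2, 0, -1],
    [0, 0, 0.25, 0, -1],
    [0, 0, 0.2, 0, -1],
    [0, 0, 0.12, 0, -1],
    [0, 0, 0.05, 0, -1],
    [0, 0, 0, 0, -1]
  ]
}}

```text
t: 16.65
eef_pos: [513.7, -158.0, 76.6]
orientation: [-0.0, -0.226, 0.974, 0.0]
force: [0.8, -0.3, -1.8]
width: 65.0
```

Call:
{"api": "carry_out", "payload": {
  "deltas": [
    [0, 0, 0.02, 0, -1],
    [0, 0, 0.02, 0, -1],
    [0, 0, 0, 0, -1]
  ]
}}

```text
t: 17.02
eef_pos: [513.6, -157.9, 73.7]
orientation: [0.0, -0.226, 0.974, -0.0]
force: [-0.3, 0.6, -2.2]
width: 65.1
```

Call:
{"api": "carry_out", "payload": {
  "deltas": [
    [0, 0, 0.02, 0, -1],
    [0, 0, 0.02, 0, -1],
    [0, 0, 0, 0, -1]
  ]
}}

```text
t: 17.4
eef_pos: [513.5, -157.9, 70.4]
orientation: [-0.0, -0.226, 0.974, 0.0]
force: [0.4, 0.2, -2.8]
width: 65.1
```

Call:
{"api": "carry_out", "payload": {
  "deltas": [
    [0, 0, 0.02, 0, -1],
    [0, 0, 0, 0, -1]
  ]
}}

```text
t: 17.65
eef_pos: [513.8, -157.9, 69.3]
orientation: [0.0, -0.226, 0.974, -0.0]
force: [-0.7, 0.3, 1.3]
width: 64.7
```

It makes contact at the expected height (69.3 mm, force turning upward). I'm opening, then retracting straight up.

Call:
{"api": "carry_out", "payload": {
  "deltas": [
    [0, 0, 0.01, 0, -1],
    [0, 0, 0, 0, 0],
    [0, 0, 0, 0, 0.5],
    [0, 0, 0, 0, 1],
    [0, 0, 0, 0, 1],
    [0, 0, 0, 0, 1],
    [0, 0, -0.1, 0, 1],
    [0, 0, -0.3, 0, 1],
    [0, 0, -0.5, 0, 1],
    [0, 0, -0.5, 0, 1],
    [0, 0, -0.5, 0, 1],
    [0, 0, 0, 0, 1]
  ]
}}

```text
t: 19.15
eef_pos: [515.5, -158.5, 214.2]
orientation: [0.003, -0.226, 0.974, -0.002]
force: [0.7, -0.3, -0.7]
width: 91.8
```

Call:
{"api": "carry_out", "payload": {
  "deltas": [
    [0.2, 0.2, -0.2, 0, 1],
    [0.3, 0.4, 0, 0, 1],
    [0.3, 0.5, 0, 0, 1],
    [0.3, 0.5, 0, 0, 1],
    [0.2, 0.5, 0, 0, 1],
    [0, 0.5, 0, 0, 1],
    [0, 0, 0, 0, 1]
  ]
}}

```text
t: 20.02
eef_pos: [338.7, -24.4, 225.2]
orientation: [-0.0, -0.227, 0.974, 0.0]
force: [0.2, -0.4, 1.1]
width: 91.9
```

Run:
```python
from h import *
from bench import arm
s=arm.sense();print(s['t'],s['eef_pos'],s['force'])
ims=[]
for n,(x0,y0) in (("top",(340,95)),("side",(270,190))):
    c=arm.read_camera(n);ims.append(cv2.resize(c["pixels"][y0:y0+160,x0:x0+160,::-1],(400,400)))
    if n=="top": T=c
cv2.imwrite("pics/end.png",np.hstack(ims))
p=T["pixels"];hsv=cv2.cvtColor(p,cv2.COLOR_RGB2HSV);m=((hsv[:,:,1]<30)&(hsv[:,:,2]>225)).astype(np.uint8);m[:, :345]=0;m[:95]=0;m[250:]=0;m[:,490:]=0
N,l,st,ce=cv2.connectedComponentsWithStats(m)
for i in range(1,N):
    if st[i,4]>100: print(st[i],ce[i].round(1),plane(T,ce[i],108)[0].round(1))
```

```text
20.025 [338.66593443 -24.40109217 225.16690741] [ 0.15208543 -0.42088828  1.06861138]
[395 111  22  22 388] [405.6 121.8] [ 686.1 -157.4  108. ]
[365 112  22  22 389] [375.4 122.9] [684.  -79.6 108. ]
[430 112  22  22 386] [440.5 122.2] [ 684.  -247.4  108. ]
[461 113  23  22 386] [471.9 123.4] [ 680.1 -328.4  108. ]
[364 145  23  22 401] [374.9 155.3] [599.9 -76.3 108. ]
[396 176  22  23 415] [406.5 186.7] [ 518.3 -154.7  108. ]
```

View pics/end.png

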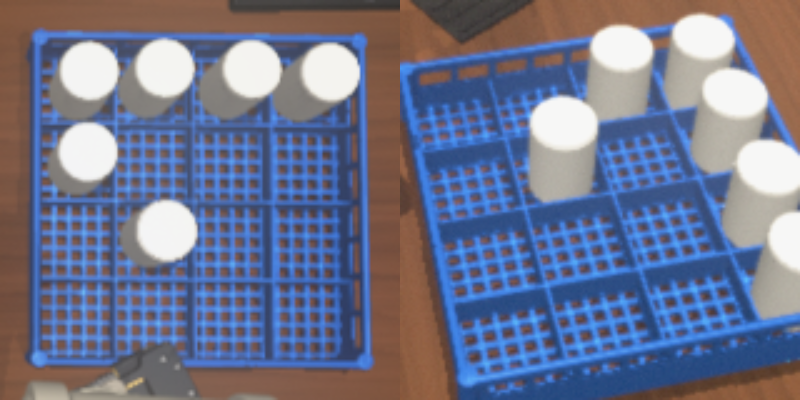

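The cup stands upright in its compartment (top view crop about (166,231)), and the racked cups are unmoved. I'm handing in.

```bash
python3 -c "
from bench import arm
print(arm.hand_in())"
```

```text
the job is handed in; nothing more can be done
None
```

The white cup is standing upside down in the free compartment at about basket x = -42.5, y = +42.5 mm. I handed the job in at about 20 s.

**How it was done:** The tool could not tilt. I gripped the cup loosely near its base and pivoted it on its rim over the mat until it was nearly upright. I then released it to settle flat and regripped it at 15 N. I carried it over the basket and lowered it in small steps. It touched down at a tool height of 69.3 mm, against about 69.4 mm expected, and I opened the gripper there.

**Last checks:**
- **Placement:** In the top and side pictures the cup looks upright inside one compartment. I did not measure its tilt. Its top reads as (518, -155) mm, about 5 mm from where I released it, which I put down to calibration and pixel error.
- **Racked cups:** All five read within about 1 mm of their starting positions.
- **Arm:** It was clear of everything, with the gripper open.

**Disagreement:** The basket centre's y came out at about -199 to -201 mm from the top camera and -204 mm from the side camera. I used -201 mm, and the wrist view then showed the dividers where that predicted.

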